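# Seat the lid on the big coffee canister

### The arm

A 7-joint arm with a two-finger parallel gripper is mounted at the origin on the work surface. World frame = base frame: x ahead of the robot, y to its left, z up, the work surface at z = 0. Lengths are in m, angles in degrees, forces in N, time in s.
With the tool pointing down it reaches from about 0.425 to 0.975 m from the base axis. Payload 16.7 kg.
Tool frame: the origin (TCP) lies on the centre line of the jaws, within the pads' length; the fingertips stand 14 mm ahead of it and the grasp point (between the pads) lies 5 mm behind it; z points along the fingers, x is the direction in which the jaws open and shut, and the axes are right-handed (so a half turn about z gives the same grasp; the last joint's range is limited). The gripper opens to 85 mm and grips with 20 to 120 N. Pads are 22 mm wide; open, the fingers measure 114 mm over their backs; the gripper's body (76 mm by 85 mm) begins 54 mm behind the grasp point. The pads swing forward as they close: fully open they stand 13 mm farther back than shut.
Start: joints at [-75.43, 24.414, 4.234, 92.017, -1.954, 63.644, -3.845], TCP at [0.265, 0.621, 0.245] pointing down, gripper open.
Joint ranges: [-163.25, 163.25], [-28.42, 122.38], [-70.27, 78.77], [12.13, 141.07], [-58.53, 238.53], [9.26, 117.41], [-156.51, 156.51]. Speed limits (degrees/s): [108.29, 108.29, 136.94, 136.94, 172.46, 172.46, 172.46].

### API

Orientations are given as [roll, pitch, yaw] about the fixed x, y, z axes, in that order (R = Rz(yaw) Ry(pitch) Rx(roll)).
In Python, from bench import manip, capture, finish_job gives the robot as it stands.
- The arm moves only by the tool step_arm, never from a script. Its argument "plan" is a list of rows, each a list of 2 entries, a list of its own where there are three numbers: the shift along the tool's x, y, z in mm, then the turn, a rotation vector about the tool's x, y, z in degrees. A call has exactly 5 rows; each row shifts and turns the commanded pose from where the row before left it, along the tool's axes as they then stand; what a row does not reach is not made up. A row lasts 1/10 s, in which the tool goes at most 50 mm and 8.59 degrees, less where a joint would pass 70% of its speed; a pose out of reach is approached as far as the arm can. A call is refused whole if a number of a shift passes 50 or a number of a turn 8.59, either way. A call with a gripper value outside its range is refused whole. "jaw" is the closure, from 0 (fully open) to 1 (shut), set as the call begins (left out, the last holds). The fingers move at their own pace and stop on an object; "newtons" is the grip in N (left out, the last holds). Time passes only in rows, so rows that do not move let the fingers close, or fill a call up. It gives the time, the measured TCP pose, the force and the opening at its end, in the units of the state.
- manip.get_obs(): the state, without advancing time (a new reading comes with each control period).
- capture(name): name is "side" or "top"; returns a dict with "img" (420x560x3 uint8, red, green, blue), "fx", "fy", "cx", "cy" (pixels), "dist_coeffs" ([k1, k2, p1, p2, k3] as OpenCV has them; the pictures are not rectified), "R" (3x3) and "t" (3): a world point X has camera coordinates R X + t. Camera axes: x right, y down, z forward; pixel columns grow to the right and rows downward; lengths in m; the calibration is good to about 2 mm. A picture is of the moment at which its call begins. There is no depth.
- finish_job(): hands the job in, once; it reports no verdict.
The state is a dict: "time_s": time; "joints": joint angles; "joint_velocities": joint speeds; "joint_efforts": joint torques, N m; "tool_pos": TCP position; "eef_rot": TCP orientation; "ft_force": force on the tool from outside, world axes, zero at the start; "moment": the same for the moment, N m; "opening": finger opening in m.
Only numpy, scipy, OpenCV 4.12 (cv2) and the standard library are available. Lean on these libraries where they do the work, as an engineer would, in place of code of your own. Each camera call takes 0.05 s, during which the arm holds its last target.

### The job

Close the bigger steel coffee canister with the bigger lid: set the lid on it and press gently but firmly straight down until you feel the rubber collar go all the way in and the lid stop on the metal rim, then let go. Leave the canister standing where it is, and do not disturb the smaller canister and the smaller lid.

Things in the scene. Friction and masses are not known exactly. Their poses are not given: they have to be found in the camera images.
- canister: Bigger of two open steel canisters: 90 mm diameter, metal rim 110 mm up, wall 4 mm, 0.8 kg, loose. Origin: centre of underside, z up. A black rubber collar in its mouth (71 mm opening) starts 8 to 12 mm proud of the rim; it slides down under a push of about 12 N, not under the lid's weight, and stays where pushed. When it is level with the rim the lid's flange meets the rim: a hard stop.
- lid: Bigger of two lids, knob up on the counter, up to 0.25 kg. Origin: centre of underside, z up. Plug 16 mm deep, 48 mm diameter at the bottom, widening to 68 mm (self-centring); steel flange 98 mm diameter, 16 to 22 mm above the origin; round knob 26 mm diameter, 22 to 60 mm above it. Origin is 94 mm above the canister's when seated, 102 to 106 mm when only resting on the collar.
- small_canister: Bystander: the smaller open steel canister, same make, 68 mm in diameter, 80 mm tall, its collar 12 mm proud of the rim. Origin: centre of its underside. Leave it alone.
- small_lid: Bystander: the smaller lid, same make, flange 72 mm in diameter, same heights and knob. Origin: centre of its plug's underside. Leave it alone.
There are look-alikes about, which are no part of the job. Leave any green or yellow look-alike of the lid alone.

How it is judged:
By the outcome, as a careful person would: the job done as asked, in the order asked, and still so for the second after the job is handed in, with the robot touching nothing.
It also fails if it takes over 40 s, if anything falls off the work surface, if the arm or the gripper's body presses on something with over 40 N, if the wrist force passes 120 N, or if a joint passes its speed limit or range.

## Working session

There is one attempt and no reset: what is moved stays moved. The work goes in short steps, Python scripts to look and compute and a tool call to move; the robot and the scene stay as the last step left them, time stands still between calls to the robot, and variables do not carry over. Pictures are saved under pics/ and viewed, and the job is handed in when it is done.

Besides the shell and the picture viewer there is one more tool, called after ">>>" by a JSON object that holds its "op" and its "data". step_arm: Moves the arm, as the interface text tells. Its arguments: {"type":"object","properties":{"plan":{"type":"array","items":{"type":"array"}},"jaw":{"type":"number"},"newtons":{"type":"number"}},"required":["plan"]}

```bash
mkdir -p pics; ls; cat > h.py <<'E'
import numpy as np, cv2, pickle
from bench import manip, capture
def snap(n,tag):
    c=capture(n); pickle.dump(c,open(f'pics/{tag}.pkl','wb')); cv2.imwrite(f'pics/{tag}.png',cv2.cvtColor(c['img'],cv2.COLOR_RGB2BGR)); return c
def load(tag): return pickle.load(open(f'pics/{tag}.pkl','rb'))
def K(c): return np.array([[c['fx'],0,c['cx']],[0,c['fy'],c['cy']],[0,0,1.]])
def back(c,uv,z):
    p=cv2.undistortPoints(np.array([[uv]],float),K(c),np.array(c['dist_coeffs'],float))[0,0]
    R=np.array(c['R']);t=np.array(c['t']);d=R.T@np.array([p[0],p[1],1]);o=-R.T@t
    return o+d*(z-o[2])/d[2]
def proj(c,X):
    r,_=cv2.Rodrigues(np.array(c['R'],float))
    return cv2.projectPoints(np.array(X,float).reshape(-1,3),r,np.array(c['t'],float),K(c),np.array(c['dist_coeffs'],float))[0][:,0]
def circ(p,r,z,n=72):
    a=np.linspace(0,2*np.pi,n,endpoint=False);return np.c_[p[0]+r*np.cos(a),p[1]+r*np.sin(a),np.full(n,z)]
def crop(tag,x0,y0,x1,y1,s,out,polys=()):
    c=load(tag);im=cv2.cvtColor(c['img'],cv2.COLOR_RGB2BGR)
    im=cv2.resize(im[y0:y1,x0:x1],None,fx=s,fy=s,interpolation=cv2.INTER_CUBIC)
    for P in polys:
        q=((proj(c,P)-[x0,y0]+.5)*s-.5).astype(int); cv2.polylines(im,[q.reshape(-1,1,2)],True,(0,0,255),1)
    cv2.imwrite(f'pics/{out}.png',im)
E
python3 - <<'E'
from h import *
for n in('top','side'):
    c=snap(n,n+'0'); print(n,c['fx'],-np.array(c['R']).T@c['t'])
print(manip.get_obs())
E
```

```text
pics
top 531.7404267987159 [ 0.27933072 -0.07683017  1.26153778]
side 492.38224079698995 [-0.00743492 -0.62804122  0.84180175]
{'time_s': 0.1, 'joints': array([-75.42959617,  24.44365585,   4.23248557,  92.04685636,
        -1.95461777,  63.64341845,  -3.8436449 ]), 'joint_velocities': array([ 0.20881663,  0.0381379 ,  0.05351899, -0.20382402,  0.02151816,
        0.03571256,  0.01992491]), 'joint_efforts': array([ 7.72267871e-03, -9.51542330e+01,  3.77110898e+00, -4.64402390e+01,
        1.95551669e-02,  6.38206402e-03,  4.42025339e-05]), 'tool_pos': array([0.26511516, 0.62039301, 0.24472245]), 'eef_rot': array([1.79996214e+02, 6.16401249e-02, 6.68617052e+01]), 'ft_force': array([ 0.39643434, -0.48423149,  0.50274013]), 'moment': array([-0.01471142,  0.01992247, -0.04179407]), 'opening': 0.08560673984553041}
```

View pics/top0.png

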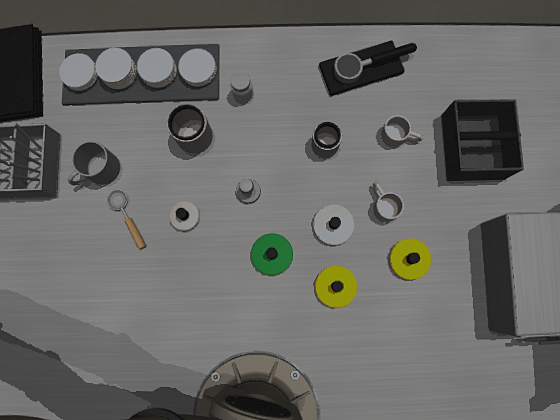

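View pics/side0.png

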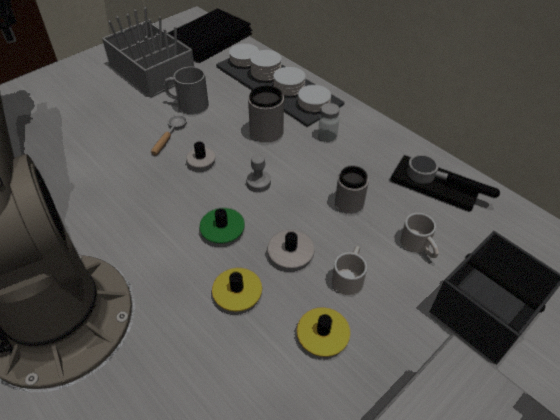

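The top view shows two plain steel lids, at (333,225), the larger, and (184,216). It also shows a green look-alike at (272,254) and yellow ones at (336,286) and (410,259). The open canisters are at (188,124), the larger, and (327,138). By colour and size, the lid meant is the one at (333,225) and the canister the one at (188,124). I'll fit circles to confirm this.

```bash
cat > m.py <<'E'
from h import *
t=load('top0');s=load('side0')
for nm,uv,z in(('lid',(333,225),.022),('slid',(184,216),.022),('can',(188,124),.12),('scan',(327,138),.09)): print(nm,back(t,uv,z))
for nm,uv,z in(('lid',(291,250),.022),('slid',(200.5,156.5),.022)): print(nm,back(s,uv,z))
L=back(t,(333,225),.022);C=back(t,(188,124),.12)
P=[circ(L,.049,.022),circ(L,.013,.06),circ(C,.045,.110),circ(C,.045,0)]
crop('top0',290,185,380,265,6,'lidtop',P)
crop('top0',150,85,230,165,6,'cantop',P)
crop('side0',250,215,330,285,7,'lidside',P)
crop('side0',230,75,300,150,7,'canside',P)
E
python3 m.py; python3 -c "
import cv2,numpy as np
a=[cv2.resize(cv2.imread(f'pics/{n}.png'),(400,300)) for n in('lidtop','cantop','lidside','canside')]
cv2.imwrite('pics/m1.png',np.vstack([np.hstack(a[:2]),np.hstack(a[2:])]))"
```

```text
lid [ 0.43038956 -0.19151919  0.022     ]
slid [0.46086424 0.15888832 0.022     ]
can [0.65462533 0.13311014 0.12      ]
scan [ 0.62262742 -0.17981133  0.09      ]
lid [ 0.42704402 -0.19794917  0.022     ]
slid [0.45999788 0.15848408 0.022     ]
```

View pics/m1.png

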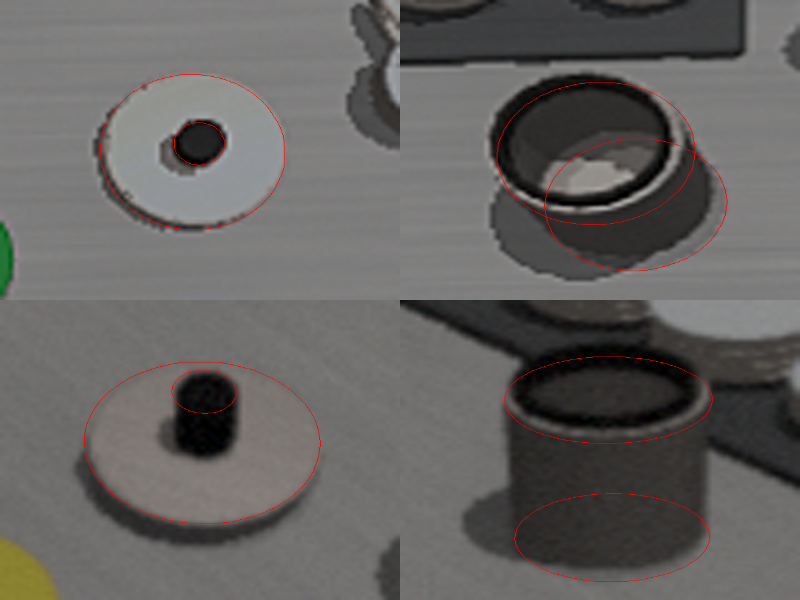

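The lid fits a 98 mm flange well in both views, so it is the bigger one. The canister is also big-sized, but its position needs refining.

```bash
cat > m2.py <<'E'
from h import *
import sys
C=[float(sys.argv[1]),float(sys.argv[2])]; L=[float(sys.argv[3]),float(sys.argv[4])]
P=[circ(C,.045,.110),circ(C,.045,0),circ(C,.0355,.120)]
Q=[circ(L,.049,.022),circ(L,.013,.06),circ(L,.049,.016)]
crop('top0',150,85,230,165,5,'a',P)
crop('side0',232,75,302,145,5.714,'b',P)
crop('top0',293,185,373,265,5,'c',Q)
crop('side0',253,210,323,280,5.714,'d',Q)
a=[cv2.resize(cv2.imread(f'pics/{n}.png'),(400,300 if n in'cd' else 300)) for n in'abcd']
cv2.imwrite(sys.argv[5],np.vstack([np.hstack(a[:2]),np.hstack(a[2:])]))
E
python3 m2.py .658 .136 .429 -.193 pics/m2.png
```

```text
(no output)
```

View pics/m2.png

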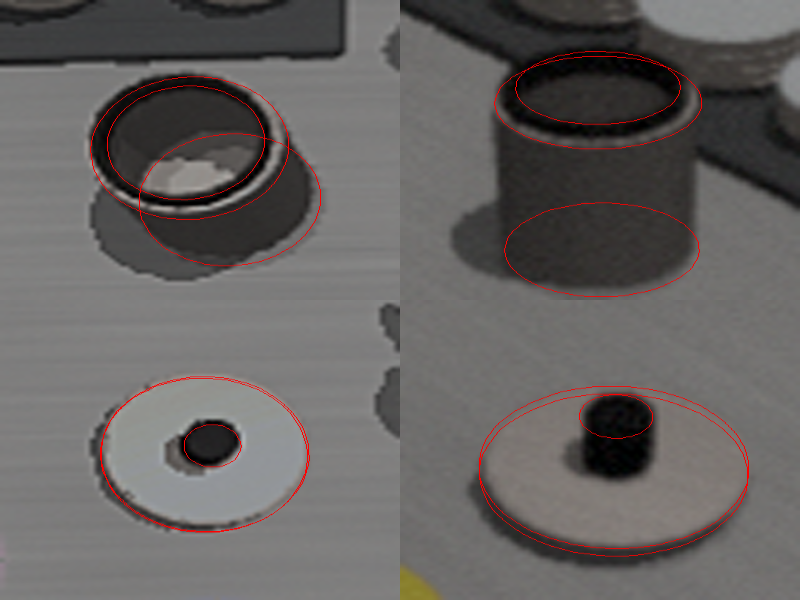

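```bash
python3 m2.py .660 .1375 .4305 -.192 pics/m3.png
cat > sim.py <<'E'
import numpy as np
from scipy.spatial.transform import Rotation as Ro
def sim(rows,p,rpy):
    p=np.array(p,float);R=Ro.from_euler('xyz',rpy,degrees=True)
    for s,w in rows:
        p=p+R.apply(np.array(s)/1000);R=R*Ro.from_rotvec(np.radians(w))
    return p,R
def need(p,rpy,tgt): return Ro.from_euler('xyz',rpy,degrees=True).inv().apply(np.array(tgt)-p)*1000
E
python3 - <<'E'
from sim import *
p,r=[.2651,.6205,.245],[180,0,66.9]
for y in (38,40,42,44):
  for x in(-10,-8,-6,-4):
    rows=[([x,y,4],[0,0,4.5])]*20
    q,R=sim(rows,p,r);print(y,x,q.round(3),R.as_euler('xyz',degrees=True).round(1))
E
```

```text
38 -10 [ 0.381 -0.078  0.165] [180.   -0.  -23.1]
38 -8 [ 0.414 -0.063  0.165] [180.   -0.  -23.1]
38 -6 [ 0.447 -0.048  0.165] [180.   -0.  -23.1]
38 -4 [ 0.479 -0.033  0.165] [180.   -0.  -23.1]
40 -10 [ 0.396 -0.111  0.165] [180.   -0.  -23.1]
40 -8 [ 0.428 -0.096  0.165] [180.   -0.  -23.1]
40 -6 [ 0.461 -0.081  0.165] [180.   -0.  -23.1]
40 -4 [ 0.494 -0.066  0.165] [180.   -0.  -23.1]
42 -10 [ 0.41  -0.143  0.165] [180.   -0.  -23.1]
42 -8 [ 0.443 -0.129  0.165] [180.   -0.  -23.1]
42 -6 [ 0.476 -0.114  0.165] [180.   -0.  -23.1]
42 -4 [ 0.509 -0.099  0.165] [180.   -0.  -23.1]
44 -10 [ 0.425 -0.176  0.165] [180.   -0.  -23.1]
44 -8 [ 0.458 -0.162  0.165] [180.   -0.  -23.1]
44 -6 [ 0.491 -0.147  0.165] [180.   -0.  -23.1]
44 -4 [ 0.524 -0.132  0.165] [180.   -0.  -23.1]
```

View pics/m3.png

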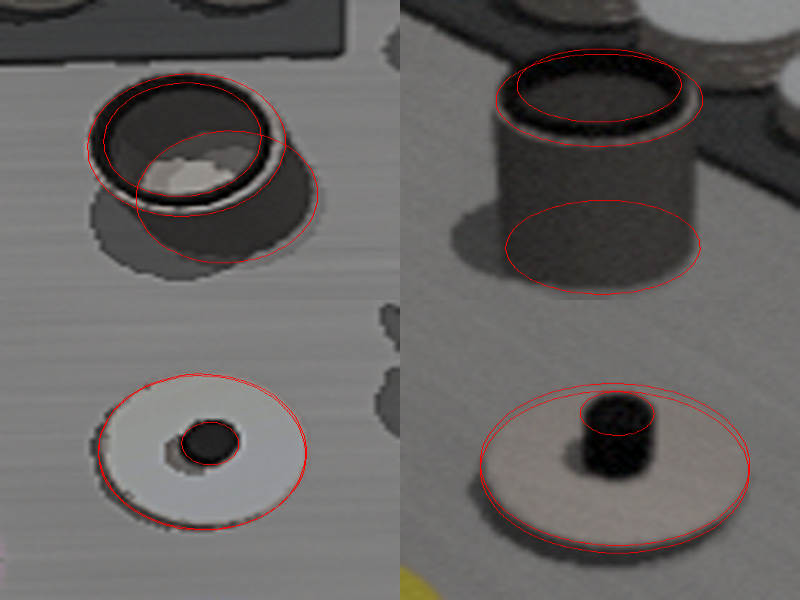

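Both sets of outlines now match to about 2 mm. The lid is at about (0.430, -0.192) and the canister at about (0.6585, 0.138). I'll move to the lid along an arc.

>>> {"op": "step_arm", "data": {"plan": [[[-9,44,4],[0,0,4.5]],[[-9,44,4],[0,0,4.5]],[[-9,44,4],[0,0,4.5]],[[-9,44,4],[0,0,4.5]],[[-9,44,4],[0,0,4.5]]], "jaw": 0.3, "newtons": 60}}

```text
time_s: 0.6
tool_pos: [0.4277, 0.4649, 0.2248]
eef_rot: [180.0, 0.0, 44.2]
ft_force: [1.1, 0.1, 0.4]
opening: 0.06
```

>>> {"op": "step_arm", "data": {"plan": [[[-9,44,4],[0,0,4.5]],[[-9,44,4],[0,0,4.5]],[[-9,44,4],[0,0,4.5]],[[-9,44,4],[0,0,4.5]],[[-9,44,4],[0,0,4.5]]]}}

```text
time_s: 1.1
tool_pos: [0.5171, 0.2604, 0.205]
eef_rot: [180.0, 0.0, 21.7]
ft_force: [0.3, -0.9, -0.2]
opening: 0.0597
```

>>> {"op": "step_arm", "data": {"plan": [[[-9,44,4],[0,0,4.5]],[[-9,44,4],[0,0,4.5]],[[-9,44,4],[0,0,4.5]],[[-9,44,4],[0,0,4.5]],[[-9,44,4],[0,0,4.5]]]}}

```text
time_s: 1.6
tool_pos: [0.5215, 0.0374, 0.1851]
eef_rot: [180.0, -0.0, -0.8]
ft_force: [0.7, -0.6, -0.1]
opening: 0.06
```

>>> {"op": "step_arm", "data": {"plan": [[[-9,44,4],[0,0,4.5]],[[-9,44,4],[0,0,4.5]],[[-9,44,4],[0,0,4.5]],[[-9,44,4],[0,0,4.5]],[[-9,44,4],[0,0,4.5]]]}}

```text
time_s: 2.1
tool_pos: [0.4401, -0.1705, 0.1652]
eef_rot: [180.0, -0.0, -23.3]
ft_force: [0.7, 0.0, -0.6]
opening: 0.06
```

```bash
python3 - <<'E'
from h import *
from sim import *
o=manip.get_obs();print(o['tool_pos'],o['eef_rot'],o['joints'].round(1),o['ft_force'])
print(need(o['tool_pos'],o['eef_rot'],[.430,-.192,.042]))
snap('top','top1')
E
```

```text
[ 0.44012213 -0.1704546   0.16519619] [ 1.79992667e+02 -1.49084763e-02 -2.33218038e+01] [-21.4  13.1  39.9 123.7 -11.6  46.7   2.4] [ 0.71263927  0.00225038 -0.56985735]
[ -0.79744539  23.77658318 123.19903169]
```

>>> {"op": "step_arm", "data": {"plan": [[[-1,12,10],[0,0,0]],[[0,12,20],[0,0,0]],[[0,0,20],[0,0,0]],[[0,0,15],[0,0,0]],[[0,0,0],[0,0,0]]]}}

```text
time_s: 2.65
tool_pos: [0.4295, -0.1904, 0.0989]
eef_rot: [179.9, 0.2, -23.2]
ft_force: [0.3, -0.1, 0.2]
opening: 0.0596
```

```bash
python3 - <<'E'
from h import *
from sim import *
snap('side','side1');snap('top','top1')
o=manip.get_obs();print(o['tool_pos'],o['eef_rot'],o['ft_force'])
crop('side1',220,150,360,290,4,'s1');crop('top1',260,150,400,290,4,'t1')
a=[cv2.resize(cv2.imread(f'pics/{n}.png'),(400,400)) for n in('s1','t1')];cv2.imwrite('pics/v1.png',np.hstack(a))
E
```

```text
[ 0.43051528 -0.19068682  0.10050766] [ 1.79974306e+02  3.60414183e-02 -2.31484363e+01] [0.29627063 0.20079285 0.65227962]
```

View pics/v1.png

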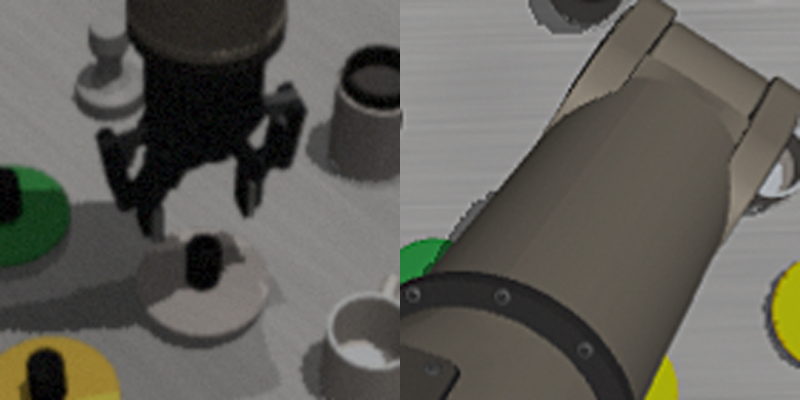

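The side crop shows the open fingers on either side of the black knob (at about (205,262) in the crop) and level with it. I'll descend and grip.

>>> {"op": "step_arm", "data": {"plan": [[[0,1,15],[0,0,0]],[[0,0,20],[0,0,0]],[[0,0,15],[0,0,0]],[[0,0,8],[0,0,0]],[[0,0,0],[0,0,0]]]}}

```text
time_s: 3.25
tool_pos: [0.4302, -0.1915, 0.0423]
eef_rot: [180.0, 0.0, -23.1]
ft_force: [-0.5, -0.4, -0.3]
opening: 0.0597
```

>>> {"op": "step_arm", "data": {"plan": [[[0,0,0],[0,0,0]],[[0,0,0],[0,0,0]],[[0,0,0],[0,0,0]],[[0,0,0],[0,0,0]],[[0,0,0],[0,0,0]]], "jaw": 1, "newtons": 60}}

```text
time_s: 3.75
tool_pos: [0.4309, -0.1916, 0.0433]
eef_rot: [-180.0, -0.1, -23.1]
ft_force: [-2.4, 1.3, 12.6]
opening: 0.0247
```

>>> {"op": "step_arm", "data": {"plan": [[[0,0,-5],[0,0,0]],[[0,0,-20],[0,0,0]],[[0,0,-40],[0,0,0]],[[0,0,-40],[0,0,0]],[[0,0,-40],[0,0,0]]]}}

```text
time_s: 4.25
tool_pos: [0.4296, -0.1917, 0.189]
eef_rot: [180.0, 0.0, -23.2]
ft_force: [0.4, 0.7, -1.5]
opening: 0.0246
```

```bash
python3 - <<'E'
from h import *
from sim import *
o=manip.get_obs();print(o['time_s'],o['tool_pos'],o['eef_rot'],o['ft_force'],o['opening'],o['joints'].round(1))
snap('side','side2')
L=o['tool_pos'];z=L[2]-.043
crop('side2',220,120,360,260,4,'s2',[circ(L,.049,z+.022),circ(L,.049,z+.016)])
p,r=o['tool_pos'],o['eef_rot']
for x in(4,6,8,10,12):
  for y in (-34,-36,-38,-40,-42,-44):
    q,R=sim([([x,y,0],[0,0,-3.5])]*10,p,r);print(x,y,q.round(3),R.as_euler('xyz',degrees=True).round(1)[2])
E
```

```text
4.25 [ 0.42959687 -0.1917249   0.18899761] [ 1.79966520e+02  3.41530051e-02 -2.31804202e+01] [ 0.43019236  0.72919224 -1.47149096] 0.02462828658409278 [-21.9  10.8  43.  122.7  -9.6  49.8   3.7]
4 -34 [0.512 0.135 0.189] 11.8
4 -36 [0.514 0.155 0.189] 11.8
4 -38 [0.517 0.174 0.189] 11.8
4 -40 [0.52  0.194 0.189] 11.8
4 -42 [0.522 0.213 0.189] 11.8
4 -44 [0.525 0.233 0.189] 11.8
6 -34 [0.531 0.133 0.189] 11.8
6 -36 [0.534 0.152 0.189] 11.8
6 -38 [0.537 0.172 0.189] 11.8
6 -40 [0.539 0.191 0.189] 11.8
6 -42 [0.542 0.211 0.189] 11.8
6 -44 [0.544 0.23  0.189] 11.8
8 -34 [0.551 0.13  0.189] 11.8
8 -36 [0.554 0.15  0.189] 11.8
8 -38 [0.556 0.169 0.189] 11.8
8 -40 [0.559 0.189 0.189] 11.8
8 -42 [0.561 0.208 0.189] 11.8
8 -44 [0.564 0.228 0.189] 11.8
10 -34 [0.571 0.128 0.189] 11.8
10 -36 [0.573 0.147 0.189] 11.8
10 -38 [0.576 0.167 0.189] 11.8
10 -40 [0.578 0.186 0.189] 11.8
10 -42 [0.581 0.206 0.189] 11.8
10 -44 [0.583 0.225 0.189] 11.8
12 -34 [0.59  0.125 0.189] 11.8
12 -36 [0.593 0.145 0.189] 11.8
12 -38 [0.595 0.164 0.189] 11.8
12 -40 [0.598 0.184 0.189] 11.8
12 -42 [0.6   0.203 0.189] 11.8
12 -44 [0.603 0.223 0.189] 11.8
```

View pics/s2.png

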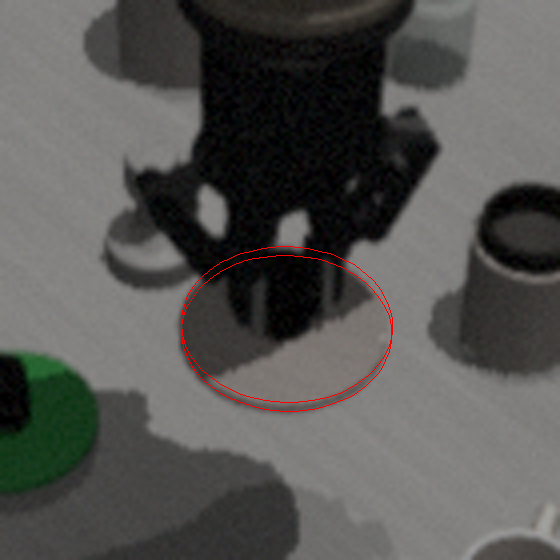

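The lid is level and centred in the grasp, with its origin about 43 mm below the TCP. The outline fits the flange. Next I carry it to the canister.

>>> {"op": "step_arm", "data": {"plan": [[[2,-10,-5],[0,0,0]],[[5,-25,-5],[0,0,0]],[[8,-40,-5],[0,0,0]],[[8,-40,-5],[0,0,0]],[[8,-40,0],[0,0,0]]]}}

```text
time_s: 4.8
tool_pos: [0.5203, -0.0591, 0.2075]
eef_rot: [-180.0, 0.0, -23.1]
ft_force: [1.6, -1.8, -2.2]
opening: 0.0244
```

>>> {"op": "step_arm", "data": {"plan": [[[8,-40,0],[0,0,0]],[[8,-40,0],[0,0,0]],[[8,-40,0],[0,0,0]],[[8,-40,0],[0,0,0]],[[8,-40,0],[0,0,0]]]}}

```text
time_s: 5.3
tool_pos: [0.6352, 0.1093, 0.2063]
eef_rot: [179.9, 0.1, -23.1]
ft_force: [0.0, -0.6, -1.8]
opening: 0.0246
```

>>> {"op": "step_arm", "data": {"plan": [[[5,-25,0],[0,0,0]],[[3,-12,0],[0,0,0]],[[0,0,0],[0,0,0]],[[0,0,0],[0,0,0]],[[0,0,0],[0,0,0]]]}}

```text
time_s: 5.8
tool_pos: [0.6564, 0.1363, 0.2074]
eef_rot: [180.0, 0.0, -23.2]
ft_force: [0.1, -0.8, -2.2]
opening: 0.0247
```

```bash
cat > look.py <<'E'
from h import *
from sim import *
import sys
k=sys.argv[1];off=float(sys.argv[2])
o=manip.get_obs();print(o['time_s'],o['tool_pos'],o['eef_rot'],o['ft_force'],o['opening'],o['joints'].round(1))
print(need(o['tool_pos'],o['eef_rot'],[.6585,.138,.12+.043]))
snap('side','side'+k);snap('top','top'+k)
L=o['tool_pos'];z=L[2]-off;C=[.6585,.138]
P=[circ(L,.049,z+.022),circ(L,.049,z+.016),circ(C,.045,.11),circ(C,.045,0)]
crop('side'+k,200,30,320,150,3.34,'a',P);crop('top'+k,130,60,250,180,3.34,'b',P)
cv2.imwrite(f'pics/v{k}.png',np.hstack([cv2.imread('pics/a.png'),cv2.imread('pics/b.png')]))
E
python3 look.py 3 .043
```

```text
5.8 [0.65636551 0.13633261 0.20736688] [ 1.79970702e+02  1.60949743e-02 -2.32445545e+01] [ 0.14890311 -0.81596201 -2.22632164] 0.02472158900357511 [-40.8  29.   33.   96.1 -17.7  60.2 -25.4]
[ 1.31564464 -2.39712579 44.3652888 ]
```

View pics/v3.png

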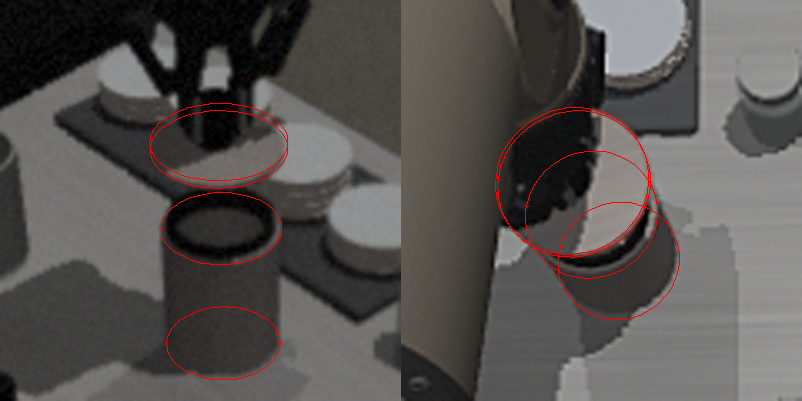

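The lid hangs level and nearly over the mouth: in the side crop the lid ring is centred at (219,145) and the rim at (221,228). I'll correct by (1,-2) mm and lower.

>>> {"op": "step_arm", "data": {"plan": [[[1,-2,10],[0,0,0]],[[0,0,15],[0,0,0]],[[0,0,15],[0,0,0]],[[0,0,8],[0,0,0]],[[0,0,4],[0,0,0]]]}}

```text
time_s: 6.4
tool_pos: [0.6581, 0.1392, 0.1537]
eef_rot: [179.9, 0.1, -23.1]
ft_force: [0.7, 0.1, 2.1]
opening: 0.0245
```

```bash
python3 look.py 4 .043
```

```text
6.4 [0.65810712 0.13921133 0.15367089] [ 1.79918184e+02  7.12614081e-02 -2.31428284e+01] [0.68396216 0.05421068 2.08387639] 0.02452945726855256 [-39.6  32.4  31.3  98.1 -19.8  55.1 -23.9]
[ 0.82574466  0.97275656 -9.32876254]
```

View pics/v4.png

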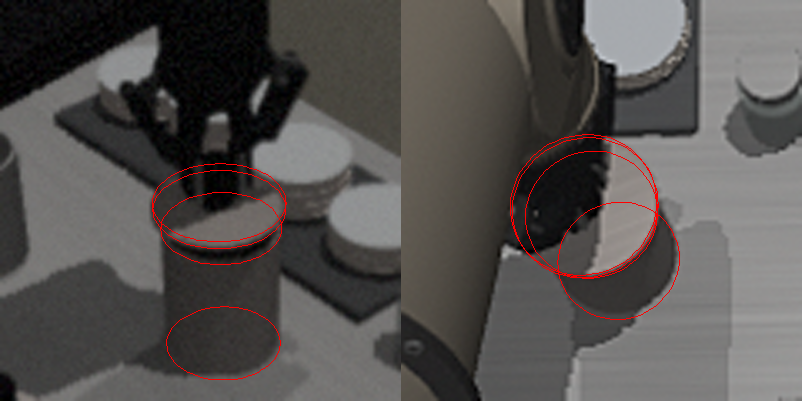

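The lid is now inside the mouth and centred. I'll lower it slowly and watch the force.

>>> {"op": "step_arm", "data": {"plan": [[[0,0,2],[0,0,0]],[[0,0,1],[0,0,0]],[[0,0,1],[0,0,0]],[[0,0,1],[0,0,0]],[[0,0,0],[0,0,0]]]}}

```text
time_s: 7.0
tool_pos: [0.6591, 0.1395, 0.1507]
eef_rot: [-180.0, -0.1, -23.1]
ft_force: [2.2, 0.6, 0.4]
opening: 0.0244
```

>>> {"op": "step_arm", "data": {"plan": [[[0,0,1],[0,0,0]],[[0,0,1],[0,0,0]],[[0,0,1],[0,0,0]],[[0,0,0],[0,0,0]],[[0,0,0],[0,0,0]]]}}

```text
time_s: 7.5
tool_pos: [0.6585, 0.1394, 0.1471]
eef_rot: [180.0, 0.0, -23.1]
ft_force: [3.0, 0.3, -3.0]
opening: 0.0246
```

>>> {"op": "step_arm", "data": {"plan": [[[0.5,0,1],[0,0,0]],[[0,0,1],[0,0,0]],[[0,0,1],[0,0,0]],[[0,0,0],[0,0,0]],[[0,0,0],[0,0,0]]]}}

```text
time_s: 8.0
tool_pos: [0.66, 0.1395, 0.1452]
eef_rot: [-179.9, -0.1, -23.1]
ft_force: [4.2, 1.1, 7.6]
opening: 0.0244
```

>>> {"op": "step_arm", "data": {"plan": [[[0.5,0,1],[0,0,0]],[[0,0,1],[0,0,0]],[[0,0,0],[0,0,0]],[[0,0,0],[0,0,0]],[[0,0,0],[0,0,0]]]}}

```text
time_s: 8.5
tool_pos: [0.6602, 0.1395, 0.1431]
eef_rot: [-179.9, -0.1, -23.1]
ft_force: [3.7, 2.1, 8.0]
opening: 0.0245
```

```bash
python3 look.py 5 .043
```

```text
8.5 [0.66016369 0.13945127 0.14308483] [-1.79923930e+02 -5.15065448e-02 -2.31247136e+01] [3.74341985 2.07683653 8.04141088] 0.024479198473197735 [-39.2  33.2  30.9  98.4 -20.3  54.  -23.5]
[ -0.94214785   1.96160511 -19.91865061]
```

View pics/v5.png

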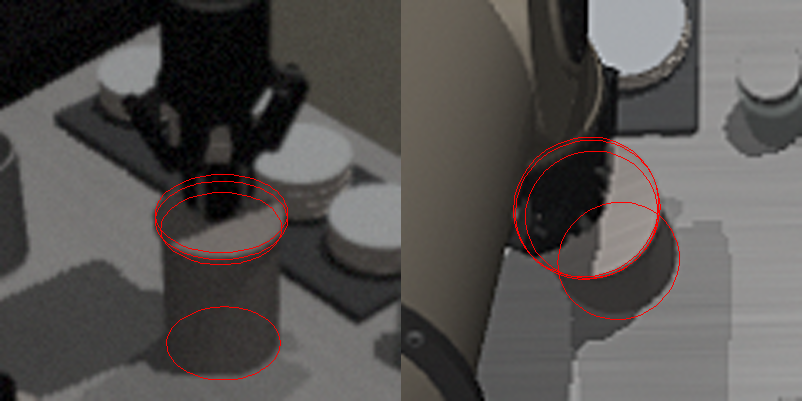

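The vertical force has levelled off at about 10–12 N including the lid's weight, so the collar is sliding. I'll keep going.

>>> {"op": "step_arm", "data": {"plan": [[[0,0,1],[0,0,0]],[[0,0,1],[0,0,0]],[[0,0,1],[0,0,0]],[[0,0,0],[0,0,0]],[[0,0,0],[0,0,0]]]}}

```text
time_s: 9.1
tool_pos: [0.6602, 0.1395, 0.1401]
eef_rot: [-179.9, -0.1, -23.1]
ft_force: [3.1, 2.3, 7.5]
opening: 0.0243
```

>>> {"op": "step_arm", "data": {"plan": [[[0,0,1],[0,0,0]],[[0,0,1],[0,0,0]],[[0,0,0],[0,0,0]],[[0,0,0],[0,0,0]],[[0,0,0],[0,0,0]]]}}

```text
time_s: 9.6
tool_pos: [0.6602, 0.1395, 0.1381]
eef_rot: [-179.9, -0.0, -23.1]
ft_force: [2.5, 2.1, 7.8]
opening: 0.0244
```

>>> {"op": "step_arm", "data": {"plan": [[[0,0,0.5],[0,0,0]],[[0,0,0.5],[0,0,0]],[[0,0,0],[0,0,0]],[[0,0,0],[0,0,0]],[[0,0,0],[0,0,0]]]}}

```text
time_s: 10.1
tool_pos: [0.6602, 0.1396, 0.1374]
eef_rot: [-179.9, -0.1, -23.1]
ft_force: [2.0, 1.6, 11.6]
opening: 0.0243
```

>>> {"op": "step_arm", "data": {"plan": [[[0,0,0.5],[0,0,0]],[[0,0,0.5],[0,0,0]],[[0,0,0],[0,0,0]],[[0,0,0],[0,0,0]],[[0,0,0],[0,0,0]]]}}

```text
time_s: 10.6
tool_pos: [0.6603, 0.1395, 0.1373]
eef_rot: [-179.9, -0.1, -23.1]
ft_force: [-4.0, 1.8, 24.7]
opening: 0.0244
```

The commanded 1 mm gave only 0.1 mm of travel, while the force rose from 12 to 25 N. That is the hard stop. One small extra push to confirm.

>>> {"op": "step_arm", "data": {"plan": [[[0,0,0.4],[0,0,0]],[[0,0,0],[0,0,0]],[[0,0,0],[0,0,0]],[[0,0,0],[0,0,0]],[[0,0,0],[0,0,0]]]}}

```text
time_s: 11.1
tool_pos: [0.6603, 0.1395, 0.1373]
eef_rot: [-179.9, -0.1, -23.1]
ft_force: [-7.0, 0.7, 29.6]
opening: 0.0246
```

```bash
python3 look.py 6 .0435
```

```text
11.1 [0.66034479 0.13950632 0.13727157] [-1.79856297e+02 -5.63844763e-02 -2.31325068e+01] [-7.01230323  0.720462   29.55329397] 0.02456333263501454 [-39.1  33.5  30.7  98.6 -20.6  53.4 -23.3]
[ -1.07937565   2.04541749 -25.73471257]
```

View pics/v6.png

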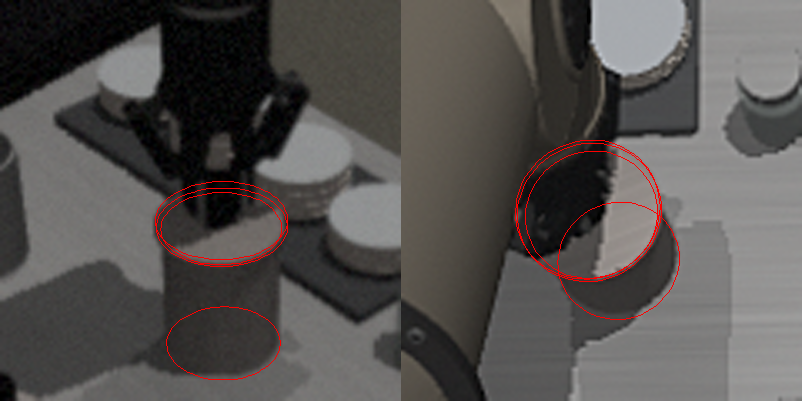

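The lid is seated, at 30 N with no further travel. I'll relax the push and then open.

>>> {"op": "step_arm", "data": {"plan": [[[0,0,-0.7],[0,0,0]],[[0,0,-0.7],[0,0,0]],[[0,0,0],[0,0,0]],[[0,0,0],[0,0,0]],[[0,0,0],[0,0,0]]]}}

```text
time_s: 11.7
tool_pos: [0.6602, 0.1395, 0.1373]
eef_rot: [-179.9, -0.1, -23.1]
ft_force: [2.3, 1.7, 11.0]
opening: 0.0243
```

>>> {"op": "step_arm", "data": {"plan": [[[0,0,0],[0,0,0]],[[0,0,0],[0,0,0]],[[0,0,0],[0,0,0]],[[0,0,0],[0,0,0]],[[0,0,0],[0,0,0]]], "jaw": 0.3}}

```text
time_s: 12.2
tool_pos: [0.6594, 0.139, 0.1361]
eef_rot: [180.0, 0.0, -23.1]
ft_force: [0.2, 0.4, -0.0]
opening: 0.0597
```

>>> {"op": "step_arm", "data": {"plan": [[[0,0,-3],[0,0,0]],[[0,0,-7],[0,0,0]],[[0,0,-15],[0,0,0]],[[0,0,-25],[0,0,0]],[[0,0,-30],[0,0,0]]]}}

```text
time_s: 12.7
tool_pos: [0.6593, 0.1388, 0.2178]
eef_rot: [180.0, 0.0, -23.2]
ft_force: [-0.6, 0.5, -0.0]
opening: 0.0599
```

>>> {"op": "step_arm", "data": {"plan": [[[0,0,-20],[0,0,0]],[[0,40,0],[0,0,0]],[[0,45,0],[0,0,0]],[[0,45,0],[0,0,0]],[[0,45,0],[0,0,0]]]}}

```text
time_s: 13.2
tool_pos: [0.5901, -0.0235, 0.2377]
eef_rot: [-179.9, -0.1, -23.1]
ft_force: [0.4, -1.5, -0.3]
opening: 0.0597
```

```bash
cat > fin.py <<'E'
from h import *
o=manip.get_obs();print(o['time_s'],o['tool_pos'],o['ft_force'])
snap('side','sideF');snap('top','topF')
C=[.6585,.138];P=[circ(C,.049,.116),circ(C,.045,.0),circ(C,.013,.154)]
crop('sideF',200,30,320,150,3.34,'a',P);crop('topF',130,60,250,180,3.34,'b',P)
cv2.imwrite('pics/vF.png',np.hstack([cv2.imread('pics/a.png'),cv2.imread('pics/b.png')]))
E
python3 fin.py
```

```text
13.2 [ 0.59011165 -0.02348784  0.23769905] [ 0.39054636 -1.51862521 -0.30382621]
```

View pics/vF.png

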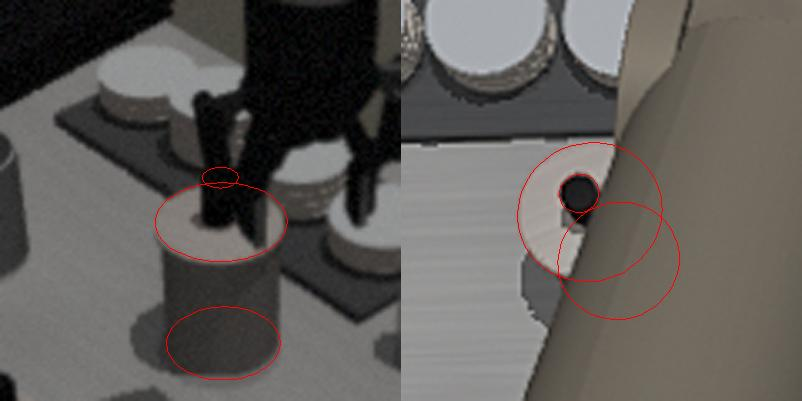

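View pics/topF.png

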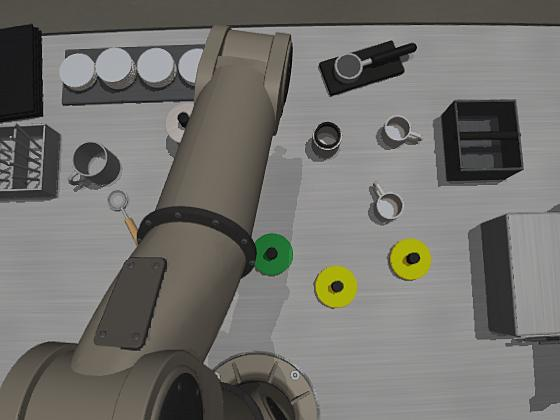

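>>> {"op": "step_arm", "data": {"plan": [[[0,45,0],[0,0,0]],[[0,45,0],[0,0,0]],[[0,30,0],[0,0,0]],[[0,10,0],[0,0,0]],[[0,0,0],[0,0,0]]]}}

```text
time_s: 13.8
tool_pos: [0.5395, -0.1428, 0.2374]
eef_rot: [-180.0, -0.1, -23.3]
ft_force: [0.4, 0.3, 0.0]
opening: 0.0597
```

```bash
python3 fin.py; python3 - <<'E'
from h import *
cv2.imwrite('pics/w.png',np.hstack([cv2.resize(cv2.imread(f'pics/{n}F.png'),(400,300)) for n in('side','top')]))
a=cv2.imread('pics/vF.png');b=cv2.imread('pics/w.png')
cv2.imwrite('pics/w.png',cv2.resize(np.vstack([cv2.resize(a,(800,300+100)),b]),(680,595)))
E
```

```text
13.8 [ 0.53953479 -0.14279866  0.23741563] [0.4036418  0.27691846 0.02665678]
```

View pics/w.png

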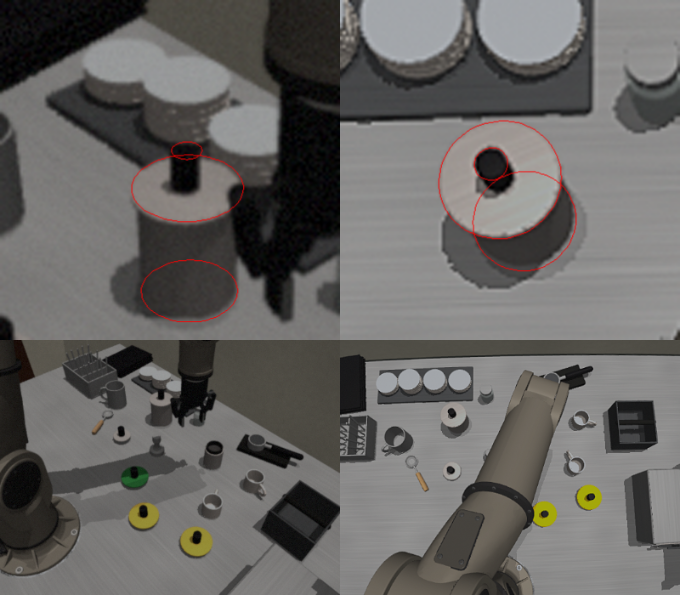

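The pictures show the lid flush on the canister, with no collar band visible. The canister is upright in its original place and the small canister and small lid are untouched. The gripper is clear of everything.

```bash
python3 -c "
from bench import finish_job
print(finish_job())"
```

```text
the job is handed in; nothing more can be done
None
```

The bigger lid is seated on the bigger canister and the job is handed in, at about 14 s of the 40 s allowed. I picked the plain steel 98 mm lid up by its knob, set it into the mouth and pressed straight down.

**Seating:** The collar slid at a steady 10–12 N or so. The force then rose to 30 N with no further travel, at a lid height of about 94 mm, which is the hard stop. I eased off the push, opened the jaws and moved clear.

**Last checks:**
- **Lid and canister:** In both views the flange outline fits the seated height, the lid is level and no collar shows. The canister stands where it was, to within about 2 mm by eye against its original outline.
- **Bystanders:** The small canister, small lid and coloured lids look unmoved. I checked this by eye only, in the wide views.
- **Forces:** Sideways force reached about 7 N at the end of the press. An upward force of about 13 N showed while the jaws closed on the knob. Neither had any visible effect.

No check failed or disagreed with another.

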